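Lock the open quarter-turn fastener of the long specimen case

ROBOT

A 6-joint arm with a two-finger parallel gripper is mounted at the origin on a cart in front of the work surface, level with it; the furniture and walls round the work are solid. World frame = base frame: x ahead of the robot, y to its left, z up, the work surface at z = 0. Lengths are in mm, angles in rad, forces in N, time in s.
With the tool pointing down it reaches from about 275 to 750 mm from the base axis. Payload 10.2 kg.
Tool frame: the origin (TCP) lies at the very end of the fingers, on their centre line; the grasp point (between the pads) lies 19 mm behind it; y points along the fingers, x is the direction in which the jaws open and shut, and the axes are right-handed (so a half turn about y gives the same grasp; the last joint's range is limited). The gripper opens to 85 mm and grips with 20 to 120 N. Pads are 22 mm wide; open, the fingers measure 114 mm over their backs; the gripper's body (76 mm by 85 mm) begins 54 mm behind the grasp point. The pads swing forward as they close: fully open they stand 13 mm farther back than shut.
Start: joints at [-1.348, 0.313, 1.498, -0, 1.331, -0.223], TCP at [226.358, -473.702, 231.294] pointing down, gripper open.
Joint ranges: [-2.94, 2.94], [-0.97, 2.17], [0.19, 2.56], [-1.23, 4.37], [0.02, 3.11], [-2.88, 2.88]. Speed limits (rad/s): [2.39, 2.39, 3.01, 3.14, 3.14, 3.14].

INTERFACE

Orientations are given as a unit quaternion [w, x, y, z].
In Python, from rig import telemetry, imaging, ctrl gives the robot as it stands.
- The arm moves only by the shell command python3 -m handwheel 'ROWS' [FORCE]. ROWS is JSON, a list of rows, each an object with "delta_pos": the shift along the tool's x, y, z in cm, a list of three; "twist": the turn, a rotation vector about the tool's x, y, z in rad, a list of three; "jaw": the opening, from 0 (shut) to 1 (fully open). A call has exactly 10 rows; each row is the pose to reach, as a shift and turn from the pose commanded when the call began, along the tool's axes at that moment; what a row does not reach only later rows make up. A row lasts 1/12 s, in which the tool goes at most 41.7 mm and 7.16 degrees, less where a joint would pass 70% of its speed; a pose out of reach is approached as far as the arm can. A call with a gripper value outside its range is refused whole. The fingers move at their own pace and stop on an object; FORCE is the grip in N (left out, the last holds). Time passes only in rows, so rows that repeat a pose let the fingers close, or fill a call up. It gives the time, the measured TCP pose, the force and the opening at its end, in the units of the state.
- telemetry.sense(): the state, without advancing time (a new reading comes with each control period).
- imaging.capture(name): name is "side" or "top" or "wrist"; returns a dict with "frame" (480x640x3 uint8, red, green, blue), "z_map" (480x640 float32, mm along the optical axis (not along the pixel's ray), 0 where there is no reading), "fx", "fy", "cx", "cy" (pixels), "D" ([k1, k2, p1, p2, k3] as OpenCV has them; the pictures are not rectified), "rvec" (rotation vector, rad) and "tvec" (3), from world to camera coordinates, as OpenCV has them. Camera axes: x right, y down, z forward; pixel columns grow to the right and rows downward; lengths in mm; the calibration is good to about 2 mm. A picture is of the moment at which its call begins.
- ctrl.finish_job(): hands the job in, once; it reports no verdict.
The state is a dict: "time_s": time; "joints": joint angles; "dq": joint speeds; "tau": joint torques, N m; "eef_pos": TCP position; "ee_rot": TCP orientation; "force": force on the tool from outside, world axes, zero at the start; "wrist_torque": the same for the moment, N m; "grip_width": opening from 0.0 (shut) to 1.0 (fully open).
Only numpy, scipy, OpenCV 4.12 (cv2) and the standard library are available. Lean on these libraries where they do the work, as an engineer would, in place of code of your own. Each camera call takes 0.05 s, during which the arm holds its last target.

TASK

The long grey specimen case with two wing fasteners on its lid is to be carried away, but only one of the two is locked. Turn the open one clockwise, seen from above, a full quarter turn until it drops into its locked detent, and let go of it. Leave the case's other fastener locked and the fastener of the square case, which is still in use, open.

Things in the scene. Friction and masses are not known exactly. Their poses are not given: they have to be found in the camera images.
- long_case: the long specimen case: 110 x 200 mm, 58 mm high, grey sides, bare aluminium lid, fixed to the table at any yaw. Origin: centre of its underside; y along its long side, z up. Its two wing fasteners sit on the lid's long middle line, 65 mm either side of the centre; the open one is at +y.
- open_latch (a joint): its open wing fastener, to be locked. Turn in rad, growing clockwise from above: 0 = open (wing along the case's long side; starts at 0 to 0.25), 1.571 = locked (wing across it), a hard stop at each end. Turning takes under 0.1 N m; it stays where left up to 1.15. From 1.19 to 1.54 it sinks evenly by 3 mm; past 1.3 a spring snaps it on to 1.571 by itself.
- open_latch_top (a point): top centre of that fastener's black wing, on its turning axis, 100 mm above the table while open. The wing is an upright bar 44 mm long (point's y), 11 mm thick (x) and 26 mm high; below it is a steel disc 40 mm across and 6 mm thick, then a fixed round plate 54 mm across on the lid, its top 40 mm below this point. z is up; the point turns with the wing.
- shut_latch (a joint): the same kind of fastener at the other end of the long case: already locked, about 1.571 rad, wing across the case; leave it so
- square_latch (a joint): the same kind of fastener in the middle of the smaller square case (110 x 110 mm, 58 mm high, same grey and aluminium): open, between 0 and 0.25 rad; leave it so
Mind the look-alikes: they are no part of the job. Leave any yellow look-alike of the long_case alone.

How it is judged:
By the outcome, as a careful person would: the job done as asked, in the order asked, and still so for the second after the job is handed in, with the robot touching nothing.
It also fails if it takes over 40 s, if anything falls off the work surface, if the arm or the gripper's body presses on something with over 40 N, if the wrist force passes 120 N, or if a joint passes its speed limit or range.

## Working session

There is one attempt and no reset: what is moved stays moved. The work goes in short steps, Python scripts to look and compute and a shell command to move; the robot and the scene stay as the last step left them, time stands still between calls to the robot, and variables do not carry over. Pictures are saved under pics/ and viewed, and the job is handed in when it is done.

```bash
mkdir -p pics; ls; python3 - <<'E'
from rig import telemetry, imaging, ctrl
import cv2
print(telemetry.sense())
for n in ("top","side","wrist"):
    c=imaging.capture(n); cv2.imwrite(f"pics/{n}0.png",c["frame"][:,:,::-1])
    print(n,c["fx"],c["fy"],c["cx"],c["cy"],c["D"],c["rvec"],c["tvec"])
E
```

```text
pics
{'time_s': 0.0, 'joints': array([-1.34839848e+00,  3.13443650e-01,  1.49843637e+00,  7.78519296e-06,
        1.33095333e+00, -2.23351049e-01]), 'dq': array([ 0.00022057, -0.00133975, -0.00020357, -0.00014384, -0.00062885,
       -0.00129248]), 'tau': array([ 6.12608856e-04, -4.12267435e+01, -2.59743547e+01, -1.43635384e-04,
        4.18622454e-03,  3.23391447e-06]), 'eef_pos': array([ 226.30381944, -473.449642  ,  230.73858148]), 'ee_rot': array([ 0.59846175, -0.59783733,  0.37742474, -0.37680847]), 'force': array([-0.06423713, -0.33172709, -0.6753818 ]), 'wrist_torque': array([-0.02827745,  0.0539884 , -0.03328958]), 'grip_width': 0.9960824617609868}
top 500.89073897398254 500.89073897398254 316.48867849484327 237.93576760828333 [-0.11729606  0.          0.          0.          0.        ] [ 2.18082135 -2.16932655  0.17770673] [-34.83909282 627.12592406 937.18423537]
side 587.1611892891942 587.1611892891942 325.678395882979 246.8159616529176 [0.02473772 0.         0.         0.         0.        ] [ 0.13540762 -2.80745718  1.2617083 ] [ 610.5089376   113.38848745 1045.13017159]
wrist 431.49177966279655 431.49177966279655 319.2138330269993 249.27289672554673 [-0.01137917  0.          0.          0.          0.        ] [-2.4611023   1.55202281  0.21001158] [-524.75105199  -34.18348     380.15939701]
```

View pics/top0.png

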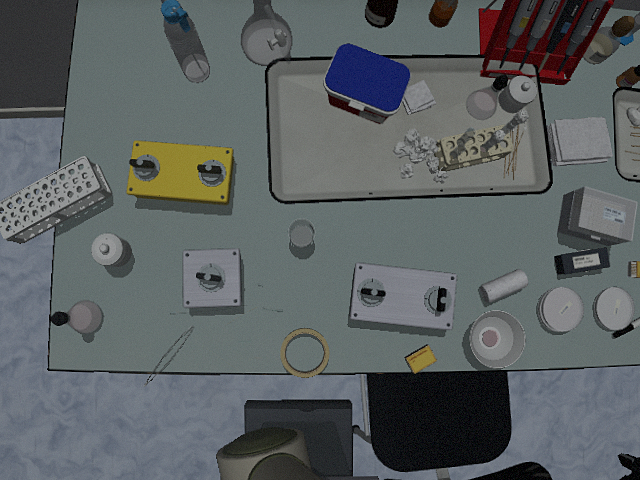

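View pics/side0.png

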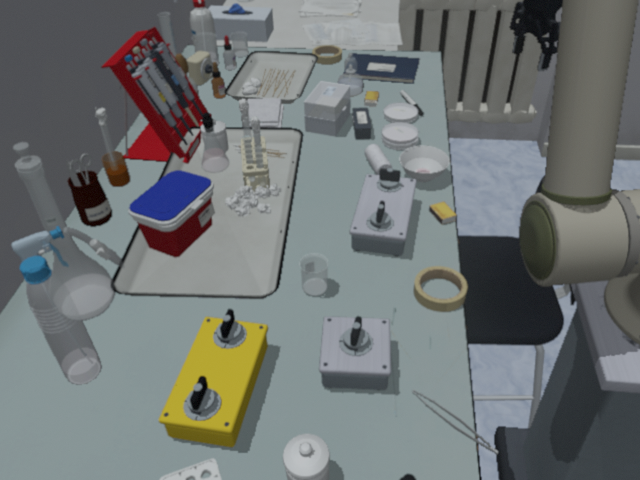

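View pics/wrist0.png

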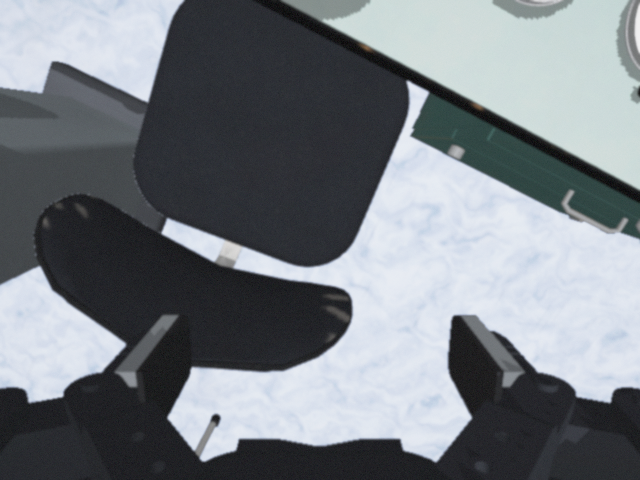

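The top view shows the long grey case at about (403,296). Its open wing is at about (372,291), the locked one is at (438,299), and the square case is at (211,279). I'll measure these next.

```bash
cat > h.py <<'E'
import numpy as np, cv2
from rig import telemetry, imaging, ctrl
def ray(c,uv,z):
    K=np.array([[c["fx"],0,c["cx"]],[0,c["fy"],c["cy"]],[0,0,1]])
    n=cv2.undistortPoints(np.array(uv,float).reshape(-1,1,2),K,np.array(c["D"]))[:,0]
    R=cv2.Rodrigues(np.array(c["rvec"]))[0]; t=np.array(c["tvec"])
    o=-R.T@t; d=np.c_[n,np.ones(len(n))]@R
    return o+d*((z-o[2])/d[:,2])[:,None]
def world(c,ys,xs):
    K=np.array([[c["fx"],0,c["cx"]],[0,c["fy"],c["cy"]],[0,0,1]])
    n=cv2.undistortPoints(np.c_[xs,ys].astype(float).reshape(-1,1,2),K,np.array(c["D"]))[:,0]
    R=cv2.Rodrigues(np.array(c["rvec"]))[0]; t=np.array(c["tvec"])
    return (np.c_[n,np.ones(len(n))]*c["z_map"][ys,xs][:,None]-t)@R
E
python3 - <<'E'
from h import *
c=imaging.capture("top"); f=c["frame"]
cv2.imwrite("pics/top1.png",cv2.resize(f[250:340,335:470,::-1],None,fx=5.5,fy=5.5,interpolation=cv2.INTER_CUBIC))
ys,xs=[a.ravel() for a in np.mgrid[250:340,335:470]]
P=world(c,ys,xs); ok=c["z_map"][ys,xs]>0
m=ok&(abs(P[:,2]-58)<5)&(P[:,1]<0)
M=np.zeros(f.shape[:2],np.uint8); M[ys[m],xs[m]]=255
M=cv2.morphologyEx(M,cv2.MORPH_OPEN,np.ones((3,3)))
cn=max(cv2.findContours(M,0,2)[0],key=cv2.contourArea)
q=ray(c,cn[:,0,:],58)[:,:2].astype(np.float32)
print("lid",cv2.minAreaRect(q), P[m].mean(0))
for lo,hi in(((335),(405)),(405,470)):
    s=ok&(P[:,2]>88)&(P[:,2]<112)&(xs>=lo)&(xs<hi)
    print("wing depth",s.sum(),P[s].mean(0),cv2.minAreaRect(P[s][:,:2].astype(np.float32)), np.percentile(P[s][:,2],[5,50,95]))
E
```

```text
lid ((514.6475830078125, -198.09725952148438), (200.32223510742188, 110.65620422363281), 83.42298889160156) [ 514.75638542 -195.87414963   58.72241389]
wing depth 143 [ 522.25598972 -133.36410789   98.78972066] ((522.3306274414062, -133.98471069335938), (43.51606750488281, 10.99616813659668), 81.97703552246094) [ 94.72293029  99.14362033 101.87580551]
wing depth 162 [ 507.33748754 -262.24329781   95.29669333] ((507.43853759765625, -263.4454040527344), (12.6419095993042, 43.180198669433594), 83.1629638671875) [89.91542005 95.72285728 98.93267337]
```

View pics/top1.png

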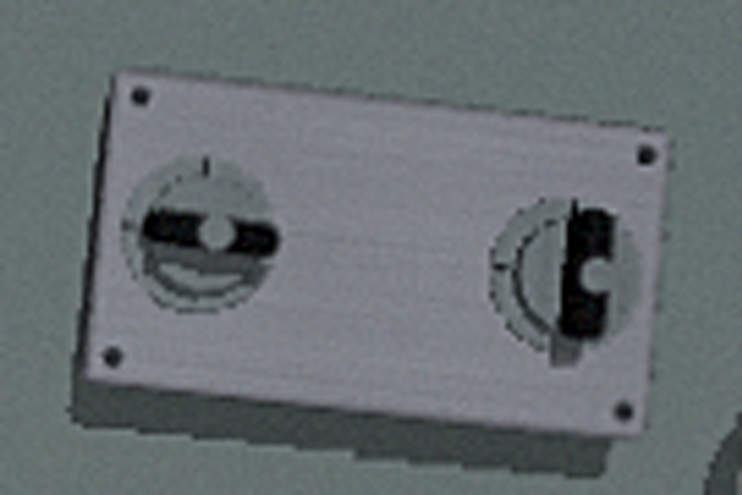

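The measurements agree with the given sizes. The lid is 200x111 mm, the wing is at (522.2,-133.6) about 99 mm high, and its line is at 82–83°. Next I'll work out the approach in tool axes.

```bash
cat >> h.py <<'E'
from scipy.spatial.transform import Rotation as Ro
def state():
    s=telemetry.sense(); w,x,y,z=s["ee_rot"]; return s,Ro.from_quat([x,y,z,w])
def to(p,yaw=None):
    s,R=state(); A=R.as_matrix()
    print("t",s["time_s"],"tcp",s["eef_pos"].round(1),"x-yaw deg",np.degrees(np.arctan2(A[1,0],A[0,0])).round(2),"ydir",A[:,1].round(3),"q",s["joints"].round(3),"F",s["force"].round(1),"T",s["wrist_torque"].round(2),"w",s["grip_width"])
    print("delta cm",(R.inv().apply(np.array(p)-s["eef_pos"])/10).round(2))
    if yaw is not None:
        a=np.radians(yaw); x=np.array([np.cos(a),np.sin(a),0]); y=np.array([0,0,-1.]); T=np.c_[x,y,np.cross(x,y)]
        print("twist",(R.inv()*Ro.from_matrix(T)).as_rotvec().round(3))
E
python3 - <<'E'
from h import *
to([522.2,-133.6,180],-7.2); to([522.2,-133.6,180],172.8)
E
```

```text
t 0.2 tcp [ 226.3 -473.6  231. ] x-yaw deg -64.46 ydir [-0.     0.001 -1.   ] q [-1.348  0.313  1.498  0.     1.331 -0.223] F [ 0.7 -0.7 -0.7] T [0.04 0.   0.04] w 1.004209851192675
delta cm [-17.91   5.12  41.35]
twist [-0.001 -0.999 -0.001]
t 0.2 tcp [ 226.3 -473.6  231. ] x-yaw deg -64.46 ydir [-0.     0.001 -1.   ] q [-1.348  0.313  1.498  0.     1.331 -0.223] F [ 0.7 -0.7 -0.7] T [0.04 0.   0.04] w 1.004209851192675
delta cm [-17.91   5.12  41.35]
twist [ 1.000e-03  2.142e+00 -1.000e-03]
```

```bash
python3 -m handwheel '[{"delta_pos":[-1.6,0,3.7],"twist":[0,-0.1,0],"jaw":1},{"delta_pos":[-3.2,0,7.4],"twist":[0,-0.2,0],"jaw":1},{"delta_pos":[-4.8,0,11.1],"twist":[0,-0.3,0],"jaw":1},{"delta_pos":[-6.4,0,14.8],"twist":[0,-0.4,0],"jaw":1},{"delta_pos":[-8,0,18.5],"twist":[0,-0.5,0],"jaw":1},{"delta_pos":[-9.6,0,22.2],"twist":[0,-0.6,0],"jaw":1},{"delta_pos":[-11.2,0,25.9],"twist":[0,-0.7,0],"jaw":1},{"delta_pos":[-12.8,0,29.6],"twist":[0,-0.8,0],"jaw":1},{"delta_pos":[-14.4,0,33.3],"twist":[0,-0.9,0],"jaw":1},{"delta_pos":[-16,0,37],"twist":[0,-0.999,0],"jaw":1}]' 30
python3 - <<'E'
from h import *
to([522.2,-133.6,150],-7.2)
E
```

```text
time_s: 1.03
eef_pos: [492.2, -167.9, 231.3]
ee_rot: [0.706, -0.706, 0.043, -0.043]
force: [-0.3, -0.1, 0.2]
grip_width: 1.0
t 1.0333 tcp [ 492.2 -167.9  231.3] x-yaw deg -6.93 ydir [ 0.  0. -1.] q [-0.554  0.302  1.512  0.     1.327 -0.433] F [-0.3 -0.1  0.2] T [ 0.    0.   -0.02] w 0.9997770975980858
delta cm [2.57 8.13 3.77]
twist [-0.     0.005  0.   ]
```

```bash
python3 -m handwheel '[{"delta_pos":[0.6,2,1],"twist":[0,0,0],"jaw":0.5},{"delta_pos":[1.3,4,2],"twist":[0,0,0],"jaw":0.5},{"delta_pos":[2,6,3],"twist":[0,0,0],"jaw":0.5},{"delta_pos":[2.6,8,3.8],"twist":[0,0,0],"jaw":0.5},{"delta_pos":[2.6,8,3.8],"twist":[0,0,0],"jaw":0.5},{"delta_pos":[2.6,8,3.8],"twist":[0,0,0],"jaw":0.5},{"delta_pos":[2.6,8,3.8],"twist":[0,0,0],"jaw":0.5},{"delta_pos":[2.6,8,3.8],"twist":[0,0,0],"jaw":0.5},{"delta_pos":[2.6,8,3.8],"twist":[0,0,0],"jaw":0.5},{"delta_pos":[2.6,8,3.8],"twist":[0,0,0],"jaw":0.5}]' 30
python3 - <<'E'
from h import *
to([522.2,-133.6,79],-7.4)
c=imaging.capture("wrist"); cv2.imwrite("pics/w1.png",c["frame"][:,:,::-1])
ys,xs=[a.ravel() for a in np.mgrid[0:300,0:640]]
P=world(c,ys,xs); s=(c["z_map"][ys,xs]>0)&(P[:,2]>92)&(P[:,2]<108)&(np.hypot(P[:,0]-522,P[:,1]+134)<35)
print(s.sum(),P[s].mean(0),cv2.minAreaRect(P[s][:,:2].astype(np.float32)))
E
```

```text
time_s: 1.87
eef_pos: [521.9, -135.9, 152.2]
ee_rot: [-0.705, 0.706, -0.044, 0.045]
force: [-0.4, -0.6, -0.7]
grip_width: 0.501
t 1.8667 tcp [ 521.9 -135.9  152.2] x-yaw deg -7.25 ydir [ 0.001 -0.001 -1.   ] q [-0.472  0.417  1.567 -0.     1.157 -0.345] F [-0.4 -0.6 -0.7] T [ 0.01  0.02 -0.  ] w 0.5009321872351664
delta cm [-0.    7.31  0.23]
twist [0.    0.003 0.001]
1710 [ 522.70502864 -129.60439561   99.68271121] ((522.4224853515625, -130.56915283203125), (37.51276779174805, 11.478221893310547), 82.59020233154297)
```

View pics/w1.png

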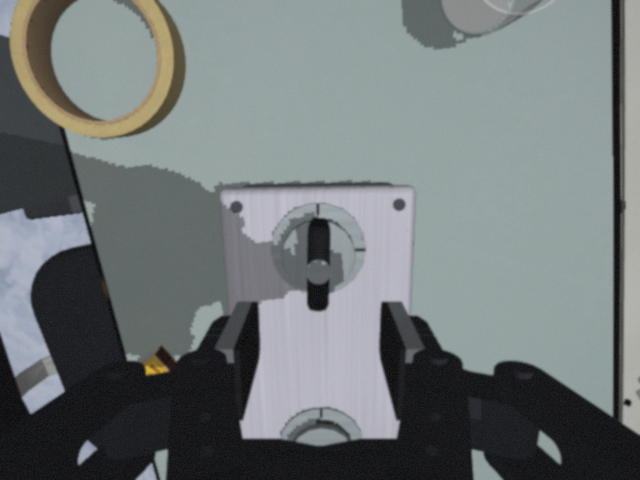

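The wrist view shows the open wing between the jaws, at pixels (317,220)–(317,310). It confirms the wing's far end and its x position. Now descend and grip.

```bash
python3 -m handwheel '[{"delta_pos":[0,2,0.2],"twist":[0,0,0],"jaw":0.5},{"delta_pos":[0,4,0.2],"twist":[0,0,0],"jaw":0.5},{"delta_pos":[0,6,0.2],"twist":[0,0,0],"jaw":0.5},{"delta_pos":[0,7.3,0.2],"twist":[0,0,0],"jaw":0.5},{"delta_pos":[0,7.3,0.2],"twist":[0,0,0],"jaw":0.5},{"delta_pos":[0,7.3,0.2],"twist":[0,0,0],"jaw":0.3},{"delta_pos":[0,7.3,0.2],"twist":[0,0,0],"jaw":0.2},{"delta_pos":[0,7.3,0.2],"twist":[0,0,0],"jaw":0},{"delta_pos":[0,7.3,0.2],"twist":[0,0,0],"jaw":0},{"delta_pos":[0,7.3,0.2],"twist":[0,0,0],"jaw":0}]' 30
python3 - <<'E'
from h import *
to([522.2,-133.6,79],-7.4)
E
```

```text
time_s: 2.75
eef_pos: [521.9, -133.7, 79.5]
ee_rot: [-0.705, 0.706, -0.044, 0.045]
force: [-5.4, -0.8, 5.3]
grip_width: 0.12
t 2.75 tcp [ 521.9 -133.7   79.5] x-yaw deg -7.22 ydir [ 0.    -0.001 -1.   ] q [-4.680e-01  5.100e-01  1.638e+00 -1.000e-03  9.930e-01 -3.420e-01] F [-5.4 -0.8  5.3] T [-0.11  0.83 -0.1 ] w 0.12025799084150708
delta cm [0.03 0.05 0.01]
twist [0.001 0.003 0.   ]
```

```bash
python3 -m handwheel '[{"delta_pos":[0,0,0],"twist":[0,0.08,0],"jaw":0},{"delta_pos":[0,0,0],"twist":[0,0.18,0],"jaw":0},{"delta_pos":[0,0,0],"twist":[0,0.28,0],"jaw":0},{"delta_pos":[0,0,0],"twist":[0,0.38,0],"jaw":0},{"delta_pos":[0,0,0],"twist":[0,0.48,0],"jaw":0},{"delta_pos":[0,0,0],"twist":[0,0.58,0],"jaw":0},{"delta_pos":[0,0,0],"twist":[0,0.68,0],"jaw":0},{"delta_pos":[0,0,0],"twist":[0,0.78,0],"jaw":0},{"delta_pos":[0,0,0],"twist":[0,0.88,0],"jaw":0},{"delta_pos":[0,0,0],"twist":[0,0.98,0],"jaw":0}]' 30
python3 - <<'E'
from h import *
to([522.2,-133.6,79],-97)
E
```

```text
time_s: 3.58
eef_pos: [521.8, -133.8, 79.2]
ee_rot: [-0.601, 0.601, -0.373, 0.373]
force: [-5.0, -0.7, 2.8]
grip_width: 0.117
t 3.5833 tcp [ 521.8 -133.8   79.2] x-yaw deg -63.61 ydir [-0.    -0.001 -1.   ] q [-4.680e-01  5.100e-01  1.639e+00 -1.000e-03  9.930e-01  6.430e-01] F [-5.  -0.7  2.8] T [-0.22  0.69  0.05] w 0.11667317006826486
delta cm [0.   0.02 0.05]
twist [0.    0.583 0.001]
```

```bash
python3 -m handwheel '[{"delta_pos":[0,0,0],"twist":[0,0.1,0],"jaw":0},{"delta_pos":[0,0,0],"twist":[0,0.19,0],"jaw":0},{"delta_pos":[0,0.08,0],"twist":[0,0.28,0],"jaw":0},{"delta_pos":[0,0.15,0],"twist":[0,0.36,0],"jaw":0},{"delta_pos":[0,0.22,0],"twist":[0,0.44,0],"jaw":0},{"delta_pos":[0,0.28,0],"twist":[0,0.51,0],"jaw":0},{"delta_pos":[0,0.3,0],"twist":[0,0.56,0],"jaw":0},{"delta_pos":[0,0.3,0],"twist":[0,0.57,0],"jaw":0},{"delta_pos":[0,0.3,0],"twist":[0,0.57,0],"jaw":0},{"delta_pos":[0,0.3,0],"twist":[0,0.57,0],"jaw":0}]' 30
python3 - <<'E'
from h import *
to([522.2,-133.6,79],-97)
E
```

```text
time_s: 4.42
eef_pos: [521.8, -133.9, 76.7]
ee_rot: [-0.473, 0.473, -0.525, 0.526]
force: [-6.8, -1.0, 8.6]
grip_width: 0.123
t 4.4167 tcp [ 521.8 -133.9   76.7] x-yaw deg -96.02 ydir [-0.    -0.001 -1.   ] q [-4.680e-01  5.140e-01  1.640e+00 -1.000e-03  9.870e-01  1.208e+00] F [-6.8 -1.   8.6] T [-0.28  1.25 -0.1 ] w 0.12319099150348636
delta cm [-0.03 -0.23  0.04]
twist [-0.     0.017  0.001]
```

Release, opening partway and holding position, then lift.

```bash
python3 -m handwheel '[{"delta_pos":[0,0,0],"twist":[0,0,0],"jaw":0.3},{"delta_pos":[0,0,0],"twist":[0,0,0],"jaw":0.5},{"delta_pos":[0,0,0],"twist":[0,0,0],"jaw":0.5},{"delta_pos":[0,0,0],"twist":[0,0,0],"jaw":0.5},{"delta_pos":[0,0,0],"twist":[0,0,0],"jaw":0.5},{"delta_pos":[0,-1,0],"twist":[0,0,0],"jaw":0.5},{"delta_pos":[0,-3,0],"twist":[0,0,0],"jaw":0.5},{"delta_pos":[0,-6,0],"twist":[0,0,0],"jaw":0.5},{"delta_pos":[0,-9,0],"twist":[0,0,0],"jaw":0.5},{"delta_pos":[0,-12,0],"twist":[0,0,0],"jaw":0.5}]' 30
python3 - <<'E'
from h import *
to([522.2,-133.6,79],-97)
c=imaging.capture("wrist"); cv2.imwrite("pics/w2.png",c["frame"][:,:,::-1])
c=imaging.capture("side"); cv2.imwrite("pics/s2.png",cv2.resize(c["frame"][140:280,300:480,::-1],None,fx=4,fy=4))
E
```

```text
time_s: 5.25
eef_pos: [521.8, -133.2, 197.5]
ee_rot: [-0.473, 0.473, -0.525, 0.526]
force: [1.4, 0.0, 1.0]
grip_width: 0.495
t 5.25 tcp [ 521.8 -133.2  197.5] x-yaw deg -96.02 ydir [ 0. -0. -1.] q [-0.468  0.37   1.509  0.     1.262  1.208] F [1.4 0.  1. ] T [ 0.03  0.   -0.01] w 0.49519461767810735
delta cm [ 0.03 11.85  0.04]
twist [-0.     0.017  0.   ]
```

View pics/w2.png

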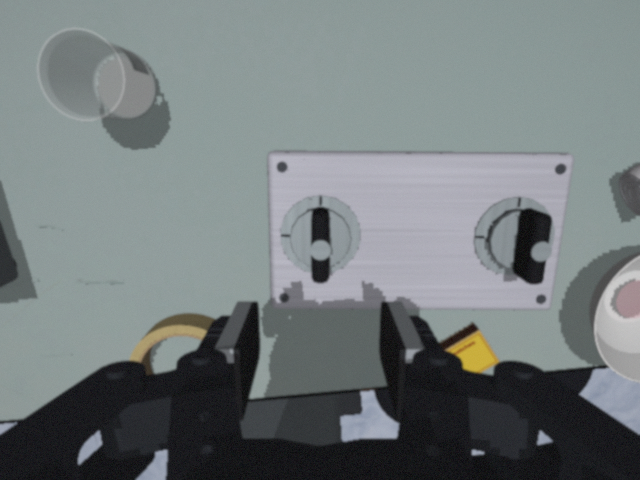

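View pics/s2.png

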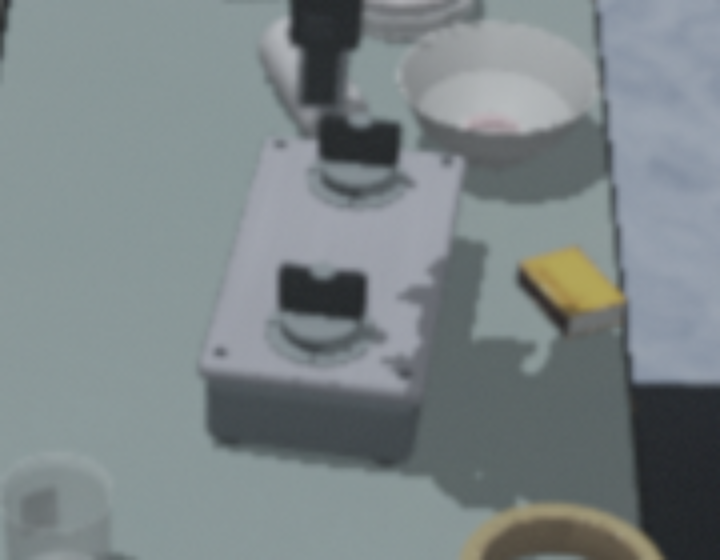

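Both wings now stand across the case: the turned one at wrist pixel (320,243), the other at (533,246). I'll check the angles and heights numerically.

```bash
python3 - <<'E'
from h import *
c=imaging.capture("wrist")
ys,xs=[a.ravel() for a in np.mgrid[0:300,240:600]]
P=world(c,ys,xs); ok=(c["z_map"][ys,xs]>0)
for p in((522.2,-133.6),(507.3,-262.7)):
    s=ok&(P[:,2]>90)&(P[:,2]<108)&(np.hypot(P[:,0]-p[0],P[:,1]-p[1])<28)
    print(s.sum(),np.percentile(P[s][:,2],[25,50,75]),cv2.minAreaRect(P[s][:,:2].astype(np.float32)))
c=imaging.capture("top"); ys,xs=[a.ravel() for a in np.mgrid[245:315,175:250]]
P=world(c,ys,xs); s=(c["z_map"][ys,xs]>0)&(P[:,2]>88)&(P[:,2]<112)
print("square",np.median(P[s][:,2]),cv2.minAreaRect(P[s][:,:2].astype(np.float32)))
E
```

```text
1234 [96.31720759 97.23633137 97.9665708 ] ((522.4935302734375, -134.04290771484375), (11.326752662658691, 43.33235549926758), 84.10556030273438)
1517 [95.18473659 96.92337006 97.80860703] ((507.6688537597656, -262.98895263671875), (12.719131469726562, 43.461875915527344), 84.25502014160156)
square 98.86157939443416 ((548.6377563476562, 167.9936065673828), (42.48696517944336, 11.470346450805664), 81.93284606933594)
```

The turned wing is 97 mm high, so it has sunk 3 mm. It is parallel to the shut one, at 84.1° against 84.3°, and the square case's fastener is still open. Handing in.

```bash
python3 -c "
from rig import ctrl; print(ctrl.finish_job())"
```

```text
the job is handed in; nothing more can be done
None
```

The long grey case's open fastener is now locked. I gripped its wing at 30 N and turned it clockwise through the quarter turn, following the 3 mm drop. I then let go and lifted the gripper to about 200 mm above the table. The job was handed in at about 5.4 s.

My last checks all agreed:
- **Turned fastener:** its wing top is about 97 mm high, down from about 100 mm. It lies across the case, parallel to the other fastener within about 0.2°.
- **Other fastener on the long case:** still locked, with its wing across the case at about 97 mm.
- **Square case's fastener:** still open at about 99 mm. I never went near it or the yellow case.
- **Forces:** I read about 11 N at most at the ends of the moves, and about zero once clear.

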